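# Rebuild the fume-filter stack on its stand

## Task

Build up the fume-filter stack on the upright rod of the square-footed stand, threading the parts on one at a time in this order from the bottom: the pleated filter ring, the square plate, the small plain sleeve, and last the knobbed cap, each lying flat on the one below. Lower the parts rather than dropping them, leave the round-footed spare stand empty, do not shift or tip the jar and the black nozzle that stand among the parts, and finish with everything let go and still.

Things in the scene. Friction and masses are not known exactly. Their poses are not given: they have to be found in the camera images.
- seat: The stand to build on, fixed to the table: a flat SQUARE aluminium foot 100 x 100 mm, 10 mm thick, with an upright steel rod 10 mm in diameter at its centre; the rod's top is 70 mm above the table. Origin: centre of the foot's underside, on the table, on the rod's axis; z up, x and y along the foot's sides.
- spare_stand: The spare stand, fixed, to be left empty: the same rod (10 mm diameter, top 70 mm above the table) on a flat ROUND aluminium foot 100 mm in diameter, 10 mm thick. Origin: centre of the foot's underside, on the table.
- filter: Pleated filter ring: white ring, vertical pleats all round its side, outer diameter 64 mm over the pleats (the hard ring under them, which the fingers meet, is 62 mm), 22 mm tall, a round hole 20 mm in diameter right through it. Loose, lies flat, about 60 to 130 g. Origin: centre of its underside; z up through the hole.
- plate: Square dark steel plate, 56 x 56 mm, 12 mm thick, a round hole 20 mm in diameter right through its centre. Loose, lies flat, about 100 to 210 g. Origin: centre of its underside; z up, x and y square to its sides (at the start within 0.35 rad of the world's x and y).
- sleeve: Small plain steel sleeve (thick ring, smooth side), outer diameter 44 mm, 18 mm tall, a round hole 20 mm in diameter right through it. Loose, stands upright, about 70 to 140 g. Origin: centre of its underside; z up through the hole.
- cap: Knobbed aluminium cap: round flange 56 mm in diameter and 10 mm thick, with a ribbed knob on top, 30 mm in diameter (about 32 mm over the ribs) and 24 mm tall (from 10 to 34 mm above the underside). Its underside has a blind round hole 20 mm in diameter and 10 mm deep that goes over the rod's end. Loose, stands knob up, about 55 to 115 g. Origin: centre of its underside; z up.
- nozzle: Bystander, loose: black flared suction nozzle standing mouth down, 68 mm wide at the foot, narrowing to a neck 26 mm wide, 72 mm tall. Origin: centre of its underside.
- jar: Bystander, loose: small clear jar with a white lid and a paper label, 48 mm in diameter, 58 mm tall. Origin: centre of its underside.
Things that resemble listed ones, but are neither listed nor needed, are in the scene too. Of the things that look like the filter, the middle-sized one is meant.

How it is judged:
By the outcome, as a careful person would: the job done as asked, in the order asked, and still so for the second after the job is handed in, with the robot touching nothing.
It also fails if it takes over 99 s, if anything falls off the work surface, if the arm or the gripper's body presses on something with over 40 N, if the wrist force passes 120 N, or if a joint passes its speed limit or range.

## Robot

A 6-joint arm with a two-finger parallel gripper is mounted at the origin on the work surface. World frame = base frame: x ahead of the robot, y to its left, z up, the work surface at z = 0. Lengths are in m, angles in rad, forces in N, time in s.
With the tool pointing down it reaches from about 0.225 to 0.875 m from the base axis. Payload 3.4 kg.
Tool frame: the origin (TCP) lies at the very end of the fingers, on their centre line; the grasp point (between the pads) lies behind it (manip.grasp_offset is the z of the grasp point in the tool frame, in m); z points along the fingers, y is the line along which they close (so a half turn about z gives the same grasp; the last joint's range is limited). The gripper opens to 85 mm and grips with 20 to 120 N. Pads are 22 mm wide; open, the fingers measure 114 mm over their backs; the gripper's body (76 mm by 85 mm) begins 54 mm behind the grasp point. The pads swing forward as they close: fully open they stand 13 mm farther back than shut.
Start: joints at [1.209, 0.276, 1.505, -0, 1.361, -0.121], TCP at [0.137, 0.558, 0.231] pointing down, gripper open.
Joint ranges: [-2.89, 2.89], [-0.75, 2.08], [0.22, 2.7], [-1.18, 4.32], [0.11, 2.71], [-2.7, 2.7]. Speed limits (rad/s): [2.57, 2.57, 3.14, 3.14, 3.14, 3.14].

## Interface

Orientations are given as a unit quaternion [w, x, y, z].
In Python, from rig import manip gives the robot as it stands.
- The arm moves only by the shell command python3 -m pendant 'ROWS' [FORCE]. ROWS is JSON, a list of rows, each an object of numbers: "dx", "dy", "dz": the shift along the tool's x, y, z in m; "rx", "ry", "rz": the turn, a rotation vector about the tool's x, y, z in degrees; "hand": the finger opening in m, from 0 to 0.0854. In form: [{"dx": .., "dy": .., "dz": .., "rx": .., "ry": .., "rz": .., "hand": ..}, ...]. A call has 1 to 12 rows; each row shifts and turns the commanded pose from where the row before left it, along the tool's axes as they then stand; what a row does not reach is not made up. A row lasts 1/12 s, in which the tool goes at most 41.7 mm and 7.16 degrees, less where a joint would pass 70% of its speed; a pose out of reach is approached as far as the arm can. A call is refused whole if a number of a shift passes 0.0417 or a number of a turn 7.16, either way. A call with a gripper value outside its range is refused whole. The fingers move at their own pace and stop on an object; FORCE is the grip in N (left out, the last holds). Time passes only in rows, so rows that do not move let the fingers close. It gives the time, the measured TCP pose, the force, the opening and the grip force at its end, in the units of the state.
- manip.get_state(): the state, without advancing time (a new reading comes with each control period).
- manip.get_image(name): name is "side" or "top" or "wrist"; returns a dict with "frame" (420x560x3 uint8, red, green, blue), "fx", "fy", "cx", "cy" (pixels), "distortion" ([k1, k2, p1, p2, k3] as OpenCV has them; the pictures are not rectified), "position" and "attitude" of the camera in the world; the wrist camera has in their place "mount" (4x4, takes a point from camera to tool coordinates, whose origin is the TCP and whose axes are the flange's). Camera axes: x right, y up, looking along -z (the intrinsics and any distortion apply to the point x, -y, -z); pixel columns grow to the right and rows downward; lengths in m; the calibration is good to about 2 mm. A picture is of the moment at which its call begins: read the wrist's pose just before it. There is no depth.
- manip.sign_off(): hands the job in; it is judged then, once.
The state is a dict: "clock": time; "qpos": joint angles; "qd": joint speeds; "effort": joint torques, N m; "position": TCP position; "ee_rot": TCP orientation; "contact_force": force on the tool from outside, world axes, zero at the start; "moment": the same for the moment, N m; "width": finger opening in m; "gripper_force": force on a finger pad.
Only numpy, scipy, OpenCV 4.12 (cv2) and the standard library are available. Lean on these libraries where they do the work, as an engineer would, in place of code of your own. Each camera call takes 0.05 s, during which the arm holds its last target. There are 200 camera calls.

## Working session

There is one attempt and no reset: what is moved stays moved. The work goes in short steps, Python scripts to look and compute and a shell command to move; the robot and the scene stay as the last step left them, time stands still between calls to the robot, and variables do not carry over. Pictures are saved under pics/ and viewed, at most 16 in all, crops included, and the job is handed in when it is done.

```bash
ls; mkdir -p pics
python3 - <<'E'
from rig import manip
import cv2
for n in("top","side"):
    i=manip.get_image(n); cv2.imwrite(f"pics/{n}0.png",i["frame"][:,:,::-1])
    print(n,{k:v for k,v in i.items() if k!="frame"})
s=manip.get_state(); i=manip.get_image("wrist"); cv2.imwrite("pics/wrist0.png",i["frame"][:,:,::-1])
print({k:v for k,v in i.items() if k!="frame"}); print(s, manip.grasp_offset)
E
```

```text
pics
top {'fx': 423.935880281908, 'fy': 423.935880281908, 'cx': 280.01012227978185, 'cy': 207.75226912562832, 'distortion': array([-0.02059605,  0.        ,  0.        ,  0.        ,  0.        ]), 'position': array([ 0.43332325, -0.06197689,  1.00400129]), 'attitude': array([ 0.71186672,  0.04718944, -0.02900295, -0.70012696])}
side {'fx': 499.812553762392, 'fy': 499.812553762392, 'cx': 273.19017497412983, 'cy': 215.40200478951425, 'distortion': array([0.04938205, 0.        , 0.        , 0.        , 0.        ]), 'position': array([ 0.47748948, -1.00234335,  0.64114946]), 'attitude': array([ 0.87542335,  0.48171761, -0.00856995, -0.03884136])}
{'fx': 312.46299604160623, 'fy': 312.46299604160623, 'cx': 281.6899181465708, 'cy': 208.94913956938, 'distortion': array([-0.06324528,  0.        ,  0.        ,  0.        ,  0.        ]), 'mount': array([[-5.46183715e-05,  9.54504049e-01,  2.98197950e-01,
         7.58464673e-02],
       [ 9.99999952e-01, -3.87430177e-05,  3.07174265e-04,
         6.24454418e-04],
       [ 3.04752168e-04,  2.98197953e-01, -9.54504001e-01,
        -1.42686849e-01],
       [ 0.00000000e+00,  0.00000000e+00,  0.00000000e+00,
         1.00000000e+00]])}
{'clock': 0.1, 'qpos': array([ 1.20898751e+00,  2.76522297e-01,  1.50599418e+00,  1.40708410e-05,
        1.36072289e+00, -1.20992310e-01]), 'qd': array([-0.00023388, -0.00177756, -0.00272286,  0.00080007, -0.00070798,
       -0.00070405]), 'effort': array([ 7.82596471e-04, -4.17700839e+01, -2.46402133e+01, -3.51181061e-04,
        6.02893488e-03,  1.05013163e-05]), 'position': array([0.13696255, 0.55796334, 0.23053654]), 'ee_rot': array([-2.03514138e-04,  1.20118937e-01,  9.92759167e-01, -7.97838524e-04]), 'contact_force': array([-0.15380374,  0.20248067, -0.11328607]), 'moment': array([ 0.0147879 ,  0.0082422 , -0.08790935]), 'gripper_force': 0.0, 'width': 0.08512304391466162} -0.0187
```

View pics/top0.png

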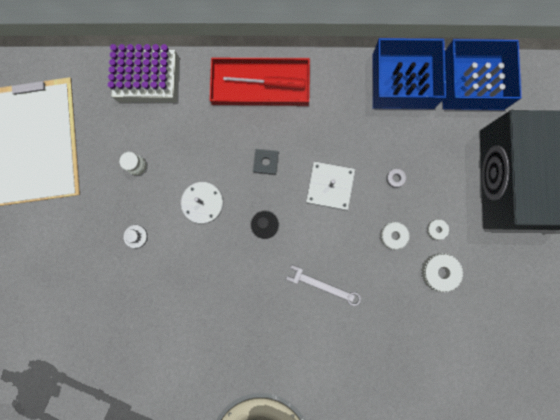

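View pics/side0.png

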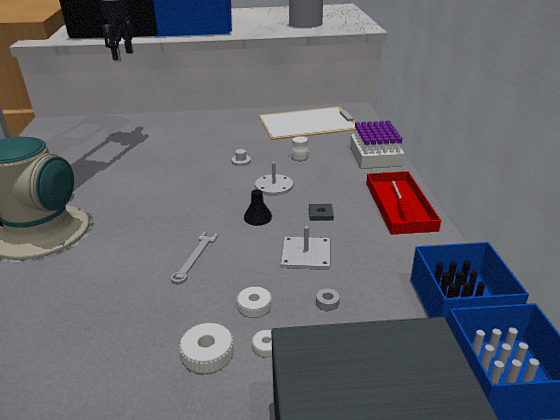

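Top view: square stand (331,186), round stand (201,202), plate (266,162), sleeve (397,178), three rings (439,230) small, (395,236) middle, (443,272) large, cap (135,237), jar (132,162), nozzle (265,224). The side view agrees.

```bash
cat > h.py <<'E'
import numpy as np, cv2
from scipy.spatial.transform import Rotation as R
from rig import manip
def rot(q): return R.from_quat([q[1],q[2],q[3],q[0]]).as_matrix()
def cam(n):
    s=manip.get_state(); i=manip.get_image(n)
    if n=="wrist":
        T=np.eye(4); T[:3,:3]=rot(s["ee_rot"]); T[:3,3]=s["position"]; T=T@i["mount"]; i["A"],i["p"]=T[:3,:3],T[:3,3]
    else: i["A"],i["p"]=rot(i["attitude"]),i["position"]
    i["K"]=np.array([[i["fx"],0,i["cx"]],[0,i["fy"],i["cy"]],[0,0,1]]); return i
def back(i,px,z):
    u=cv2.undistortPoints(np.array(px,float).reshape(-1,1,2),i["K"],i["distortion"])[:,0]
    d=np.c_[u[:,0],-u[:,1],-np.ones(len(u))]@i["A"].T
    return i["p"]+d*((z-i["p"][2])/d[:,2])[:,None]
def proj(i,P):
    c=(np.atleast_2d(P)-i["p"])@i["A"]*[1,-1,-1]
    return cv2.projectPoints(c,np.zeros(3),np.zeros(3),i["K"],i["distortion"])[0][:,0]
def save(i,f,crop=None,s=1,marks=()):
    im=i["frame"][:,:,::-1].copy()
    for m in marks: cv2.polylines(im,[np.round(np.array(m)*16).astype(int)],True,(0,0,255),1,cv2.LINE_AA,4)
    if crop: im=im[crop[1]:crop[3],crop[0]:crop[2]]
    cv2.imwrite(f,cv2.resize(im,None,fx=s,fy=s,interpolation=cv2.INTER_CUBIC))
def circ(x,y,r,z):
    t=np.linspace(0,2*np.pi,60); return np.c_[x+r*np.cos(t),y+r*np.sin(t),0*t+z]
E
python3 - <<'E'
from h import *
i=cam("top"); 
for n,p,z in [("seat",(331,187),.01),("spare",(201,202),.01),("plate",(266,162),.012),("sleeve",(397,178),.018),("small",(439,230),.015),("filter",(395.5,236),.022),("large",(443,272),.025),("cap",(135,237),.01),("jar",(129,160),.058),("noz",(265,224),.0)]:
    print(n,back(i,[p],z).round(3))
save(i,"pics/topc.png",(100,130,480,300),2.1)
E
```

```text
seat [[ 0.592 -0.155  0.01 ]]
spare [[0.552 0.153 0.01 ]]
plate [[ 0.65  -0.     0.012]]
sleeve [[ 0.614 -0.309  0.018]]
small [[ 0.494 -0.405  0.015]]
filter [[ 0.478 -0.303  0.022]]
large [[ 0.398 -0.409  0.025]]
cap [[0.466 0.307 0.01 ]]
jar [[0.641 0.313 0.058]]
noz [[ 0.502 -0.     0.   ]]
```

View pics/topc.png

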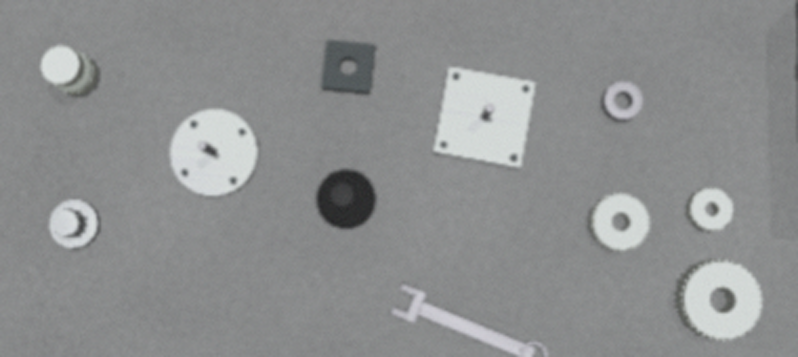

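```bash
python3 -m pendant '[{"rz":-6.9},{"rz":-6.9},{"dx":-0.013,"dy":-0.038},{"dx":-0.013,"dy":-0.038},{"dx":-0.013,"dy":-0.038},{"dx":-0.013,"dy":-0.038},{"dx":-0.013,"dy":-0.038},{"dx":-0.013,"dy":-0.038},{"dx":-0.013,"dy":-0.038},{"dx":-0.013,"dy":-0.038},{"dx":-0.013,"dy":-0.038},{"dx":-0.013,"dy":-0.038}]' 40
python3 -m pendant '[{"dx":-0.013,"dy":-0.038},{"dx":-0.013,"dy":-0.038},{"dx":-0.013,"dy":-0.038},{"dx":-0.013,"dy":-0.038},{"dx":-0.013,"dy":-0.038},{"dx":-0.013,"dy":-0.038},{"dx":-0.013,"dy":-0.038},{"dx":-0.013,"dy":-0.038},{"dx":-0.013,"dy":-0.038},{"dx":-0.013,"dy":-0.038},{},{}]'
python3 - <<'E'
from h import *
i=cam("wrist"); save(i,"pics/w1.png",None,1.4)
E
```

```text
invalid input
invalid input
```

View pics/w1.png

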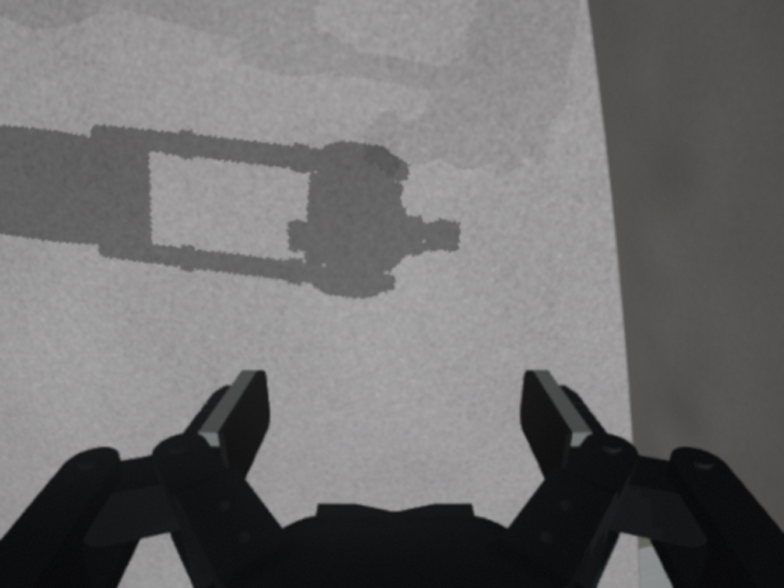

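The picture shows only the bare table and the open fingers, because the rows were refused and the arm has not moved. Perhaps every key is needed.

```bash
python3 -m pendant '[{"dx":0,"dy":0,"dz":0,"rx":0,"ry":0,"rz":-6.9,"hand":0.085},{"dx":0,"dy":0,"dz":0,"rx":0,"ry":0,"rz":-6.9,"hand":0.085}]'; echo; python3 -m pendant '[{"dx":-0.013,"dy":-0.038}]'; python3 -m pendant --help | head -20
```

```text
clock: 0.42
position: [0.1371, 0.5583, 0.2311]
ee_rot: [-0.0, -0.003, 1.0, -0.0]
contact_force: [-0.2, -0.1, -0.5]
width: 0.0849
gripper_force: 0.0
invalid input
invalid input: not JSON, or not a number
```

```bash
python3 -m pendant '[{"dx":-0.013,"dy":-0.038,"dz":0,"rx":0,"ry":0,"rz":0,"hand":0.085},{"dx":-0.013,"dy":-0.038,"dz":0,"rx":0,"ry":0,"rz":0,"hand":0.085},{"dx":-0.013,"dy":-0.038,"dz":0,"rx":0,"ry":0,"rz":0,"hand":0.085},{"dx":-0.013,"dy":-0.038,"dz":0,"rx":0,"ry":0,"rz":0,"hand":0.085},{"dx":-0.013,"dy":-0.038,"dz":0,"rx":0,"ry":0,"rz":0,"hand":0.085},{"dx":-0.013,"dy":-0.038,"dz":0,"rx":0,"ry":0,"rz":0,"hand":0.085},{"dx":-0.013,"dy":-0.038,"dz":0,"rx":0,"ry":0,"rz":0,"hand":0.085},{"dx":-0.013,"dy":-0.038,"dz":0,"rx":0,"ry":0,"rz":0,"hand":0.085},{"dx":-0.013,"dy":-0.038,"dz":0,"rx":0,"ry":0,"rz":0,"hand":0.085},{"dx":-0.013,"dy":-0.038,"dz":0,"rx":0,"ry":0,"rz":0,"hand":0.085}]' 40
python3 -m pendant '[{"dx":-0.013,"dy":-0.038,"dz":0,"rx":0,"ry":0,"rz":0,"hand":0.085},{"dx":-0.013,"dy":-0.038,"dz":0,"rx":0,"ry":0,"rz":0,"hand":0.085},{"dx":-0.013,"dy":-0.038,"dz":0,"rx":0,"ry":0,"rz":0,"hand":0.085},{"dx":-0.013,"dy":-0.038,"dz":0,"rx":0,"ry":0,"rz":0,"hand":0.085},{"dx":-0.013,"dy":-0.038,"dz":0,"rx":0,"ry":0,"rz":0,"hand":0.085},{"dx":-0.013,"dy":-0.038,"dz":0,"rx":0,"ry":0,"rz":0,"hand":0.085},{"dx":-0.013,"dy":-0.038,"dz":0,"rx":0,"ry":0,"rz":0,"hand":0.085},{"dx":-0.013,"dy":-0.038,"dz":0,"rx":0,"ry":0,"rz":0,"hand":0.085},{"dx":-0.013,"dy":-0.038,"dz":0,"rx":0,"ry":0,"rz":0,"hand":0.085},{"dx":0,"dy":0,"dz":0,"rx":0,"ry":0,"rz":0,"hand":0.085}]' 40
python3 - <<'E'
from h import *
i=cam("wrist"); 
P=dict(seat=circ(.592,-.155,.005,.07),filt=circ(.478,-.303,.031,.022),sl=circ(.614,-.309,.022,.018),plate=circ(.65,0,.01,.012))
save(i,"pics/w2.png",None,1.4,[proj(i,p) for p in P.values()])
import pickle; pickle.dump(i,open("w2.pkl","wb"))
E
```

```text
clock: 1.25
position: [0.267, 0.1768, 0.2315]
ee_rot: [0.001, -0.001, 1.0, 0.0]
contact_force: [1.7, -0.3, 0.3]
width: 0.0849
gripper_force: 0.0
clock: 2.08
position: [0.3872, -0.1708, 0.2314]
ee_rot: [0.001, 0.003, 1.0, -0.003]
contact_force: [0.8, 0.6, -0.5]
width: 0.0849
gripper_force: 0.0
```

View pics/w2.png

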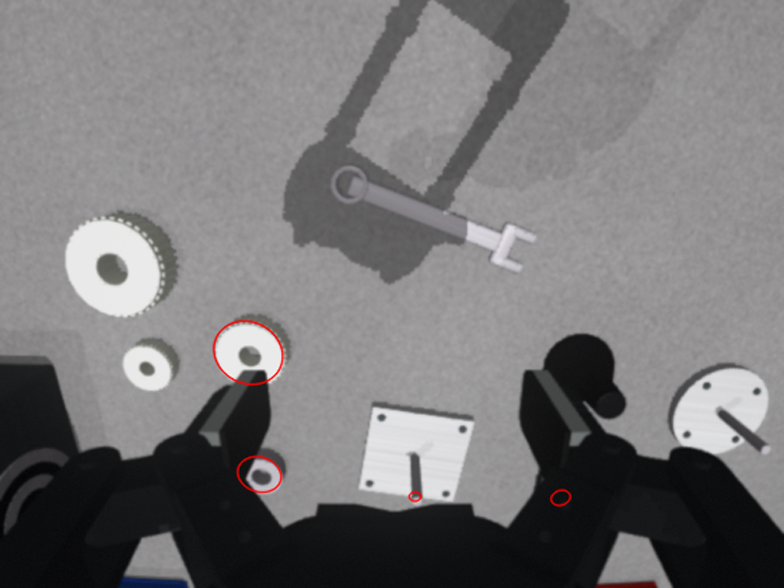

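The wrist view confirms the map. Predicted outlines fall on the filter (249,354), sleeve (262,476) and rod tip (417,500). I'll refine the numbers by segmentation.

```bash
cat >> h.py <<'E'
def blob(i,xy,z,half,lo=195,hi=256,mn=20):
    "centroid (world, plane z) of grey-level blobs near predicted point: outer contour ellipse centre"
    c=proj(i,[[*xy,z]])[0]; u,v=np.round(c).astype(int); u0,v0=max(u-half,0),max(v-half,0)
    g=cv2.cvtColor(i["frame"],cv2.COLOR_RGB2GRAY)[v0:v+half,u0:u+half]
    m=((g>=lo)&(g<hi)).astype(np.uint8); cs,_=cv2.findContours(m,cv2.RETR_LIST,cv2.CHAIN_APPROX_NONE)
    out=[]
    for k in cs:
        if len(k)>=mn:
            p=k[:,0]+[u0,v0]; w=back(i,p,z); (x,y),r=cv2.minEnclosingCircle(w[:,:2].astype(np.float32)); (ex,ey),ax,_=cv2.fitEllipse(w[:,:2].astype(np.float32)*1000)
            out.append(([round(ex/1000,4),round(ey/1000,4)],np.round(ax,1),round(r,4)))
    return out
E
python3 - <<'E'
from h import *
import pickle
w=pickle.load(open("w2.pkl","rb")); t=cam("top")
for n,xy,z,lo,hi in [("filter",(.478,-.303),.022,205,256),("cap",(.466,.307),.01,195,256),("seat",(.592,-.155),.01,200,256),("sleeve",(.614,-.309),.018,150,256),("plate",(.65,0),.012,0,90)]:
    print(n,"T",blob(t,xy,z,26,lo,hi,12))
    if n in("filter","seat","sleeve"): print("  W",blob(w,xy,z,40,lo,hi,15))
E
```

```text
filter T [([0.4798, -0.3026], array([25.3, 26.5]), 0.0141), ([0.4803, -0.3028], array([54.2, 55.6]), 0.0288)]
  W [([0.4809, -0.3018], array([22.4, 22.9]), 0.0119), ([0.4779, -0.302], array([52.7, 61.2]), 0.0308)]
cap T [([0.4675, 0.3075], array([35.2, 37.4]), 0.0207), ([0.4678, 0.3083], array([48.9, 50.4]), 0.026)]
seat T [([0.55, -0.1862], array([14. , 15.1]), 0.008), ([0.564, -0.1079], array([12.1, 14.6]), 0.0076), ([0.5989, -0.1563], array([19. , 26.2]), 0.0131), ([0.6293, -0.2], array([13.5, 13.7]), 0.0075), ([0.6424, -0.1213], array([13.2, 15.2]), 0.0078), ([0.596, -0.1536], array([110.2, 111.2]), 0.0663)]
  W [([0.6443, -0.1202], array([11.4, 13.1]), 0.007), ([0.6306, -0.199], array([10.9, 13.9]), 0.0073), ([0.5517, -0.1855], array([10.7, 12.3]), 0.0066), ([0.5955, -0.1536], array([107.8, 115.5]), 0.0677)]
sleeve T [([0.6165, -0.3082], array([21.1, 23.5]), 0.0121), ([0.6163, -0.3084], array([40.2, 41.9]), 0.022)]
  W [([0.6173, -0.3075], array([22.2, 22.8]), 0.0121), ([0.6081, -0.2614], array([ 8., 18.]), 0.0075), ([0.6184, -0.3035], array([32.8, 42. ]), 0.0215), ([0.5657, -0.2766], array([4.6, 8.5]), 0.0045), ([0.5672, -0.266], array([33.6, 45.7]), 0.0283)]
plate T [([0.6366, -0.0068], array([ 6.8, 27.1]), 0.0149), ([0.6312, 0.0052], array([18.8, 49.2]), 0.026), ([0.6524, -0.0192], array([ 7.6, 12.8]), 0.0066), ([0.6623, 0.0087], array([24. , 35.5]), 0.0207)]
```

```bash
python3 - <<'E'
from h import *
s=manip.get_state();print(s["position"],s["ee_rot"],s["clock"],s["qpos"])
E
python3 -m pendant '[{"dx":-0.03,"dy":-0.028,"dz":0,"rx":0,"ry":0,"rz":0,"hand":0.085},{"dx":-0.03,"dy":-0.028,"dz":0,"rx":0,"ry":0,"rz":0,"hand":0.085},{"dx":-0.03,"dy":-0.028,"dz":0.02,"rx":0,"ry":0,"rz":0,"hand":0.085},{"dx":0,"dy":-0.028,"dz":0.03,"rx":0,"ry":0,"rz":0,"hand":0.085},{"dx":0,"dy":-0.02,"dz":0.04,"rx":0,"ry":0,"rz":0,"hand":0.085},{"dx":0,"dy":0,"dz":0.03,"rx":0,"ry":0,"rz":0,"hand":0.085},{"dx":0,"dy":0,"dz":0,"rx":0,"ry":0,"rz":0,"hand":0.085},{"dx":0,"dy":0,"dz":0,"rx":0,"ry":0,"rz":0,"hand":0.085},{"dx":0,"dy":0,"dz":0,"rx":0,"ry":0,"rz":0,"hand":0.085}]'
```

```text
[ 0.3842287  -0.16475165  0.23084086] [-5.14774100e-04  1.56227001e-03  9.99998512e-01  5.20300424e-04] 2.1833 [-5.72131835e-01  3.67187947e-02  1.80459770e+00  3.31626323e-04
  1.30170467e+00 -2.13989201e+00]
clock: 2.93
position: [0.4724, -0.2909, 0.1175]
ee_rot: [0.001, -0.001, 1.0, -0.0]
contact_force: [0.6, 0.0, -0.1]
width: 0.0846
gripper_force: 0.0
```

Run:
```python
from h import *
i=cam("wrist"); M=i["mount"]; i["A"],i["p"]=M[:3,:3],M[:3,3]
for z in (.005,0,-.005,-.01,-.0132,-.016,-.02,-.03,-.04):
    print(z,proj(i,[[.011,.0425,z],[.011,-.0425,z],[-.011,.0425,z]]).round(1).tolist())
save(i,"pics/w3.png",None,1.4)
```

```text
0.005 [[363.2, 243.4], [198.3, 243.3], [359.8, 281.0]]
0 [[365.7, 247.4], [195.8, 247.4], [362.1, 285.9]]
-0.005 [[368.3, 251.6], [193.2, 251.6], [364.4, 291.1]]
-0.01 [[371.1, 256.2], [190.3, 256.2], [366.9, 296.6]]
-0.0132 [[372.9, 259.2], [188.4, 259.2], [368.6, 300.3]]
-0.016 [[374.6, 262.0], [186.7, 262.0], [370.1, 303.7]]
-0.02 [[377.2, 266.2], [184.1, 266.2], [372.4, 308.7]]
-0.03 [[384.1, 277.6], [176.9, 277.6], [378.6, 322.4]]
-0.04 [[392.2, 290.9], [168.7, 290.8], [385.7, 338.1]]
```

View pics/w3.png

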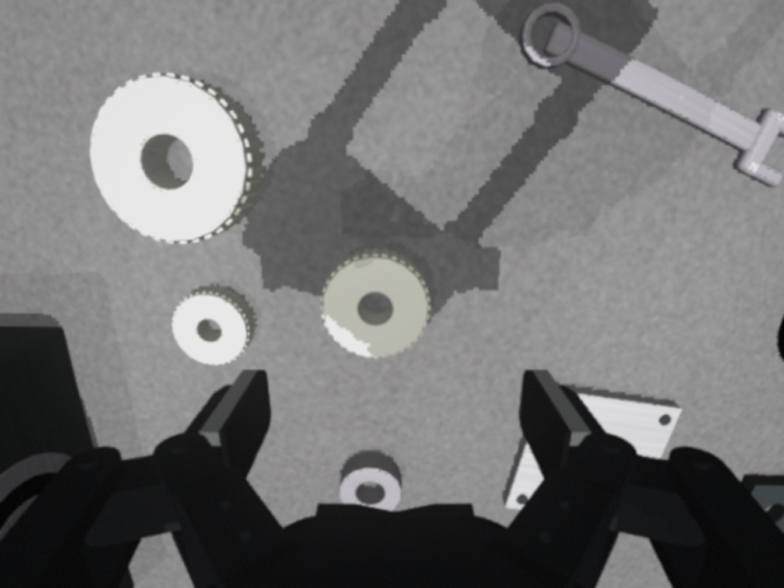

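The filter is at (377,308) in the 1.4x picture, half in shadow and clear of its neighbours. The open fingertips appear to sit about 13 mm behind the TCP, so a TCP at about z = 0 gives the right grasp.

```bash
python3 - <<'E'
from h import *
s=manip.get_state();print(s["position"],s["ee_rot"])
E
python3 -m pendant '[{"dx":-0.0075,"dy":-0.0075,"dz":0.03,"rx":0,"ry":0,"rz":0,"hand":0.085},{"dx":0,"dy":0,"dz":0.03,"rx":0,"ry":0,"rz":0,"hand":0.085},{"dx":0,"dy":0,"dz":0.02,"rx":0,"ry":0,"rz":0,"hand":0.085},{"dx":0,"dy":0,"dz":0.01,"rx":0,"ry":0,"rz":0,"hand":0.085},{"dx":0,"dy":0,"dz":0.01,"rx":0,"ry":0,"rz":0,"hand":0.085},{"dx":0,"dy":0,"dz":0,"rx":0,"ry":0,"rz":0,"hand":0.085},{"dx":0,"dy":0,"dz":0,"rx":0,"ry":0,"rz":0,"hand":0.085},{"dx":0,"dy":0,"dz":0,"rx":0,"ry":0,"rz":0,"hand":0.085}]'
```

```text
[ 0.4728913  -0.29141928  0.11822827] [ 1.64838887e-03 -7.49182861e-04  9.99997735e-01 -1.11866892e-03]
clock: 3.65
position: [0.4802, -0.2999, 0.0173]
ee_rot: [0.001, -0.0, 1.0, -0.001]
contact_force: [-0.4, -0.2, -0.0]
width: 0.0852
gripper_force: 0.0
```

```bash
python3 -m pendant '[{"dx":0,"dy":-0.0025,"dz":0.009,"rx":0,"ry":0,"rz":0,"hand":0.085},{"dx":0,"dy":0,"dz":0.008,"rx":0,"ry":0,"rz":0,"hand":0.085},{"dx":0,"dy":0,"dz":0,"rx":0,"ry":0,"rz":0,"hand":0.085},{"dx":0,"dy":0,"dz":0,"rx":0,"ry":0,"rz":0,"hand":0.06},{"dx":0,"dy":0,"dz":0,"rx":0,"ry":0,"rz":0,"hand":0.055},{"dx":0,"dy":0,"dz":0,"rx":0,"ry":0,"rz":0,"hand":0.05},{"dx":0,"dy":0,"dz":0,"rx":0,"ry":0,"rz":0,"hand":0.05},{"dx":0,"dy":0,"dz":0,"rx":0,"ry":0,"rz":0,"hand":0.05},{"dx":0,"dy":0,"dz":0,"rx":0,"ry":0,"rz":0,"hand":0.05}]' 40
```

```text
clock: 4.4
position: [0.4791, -0.3018, -0.0009]
ee_rot: [0.0, -0.0, 1.0, -0.0]
contact_force: [-0.5, 1.1, 4.0]
width: 0.0612
gripper_force: 43.7
```

```bash
python3 -m pendant '[{"dx":0,"dy":0,"dz":-0.01,"rx":0,"ry":0,"rz":0,"hand":0.05},{"dx":0,"dy":0,"dz":-0.02,"rx":0,"ry":0,"rz":0,"hand":0.05},{"dx":0,"dy":0,"dz":-0.03,"rx":0,"ry":0,"rz":0,"hand":0.05},{"dx":0,"dy":0,"dz":-0.03,"rx":0,"ry":0,"rz":0,"hand":0.05},{"dx":0,"dy":0,"dz":-0.02,"rx":0,"ry":0,"rz":0,"hand":0.05},{"dx":0,"dy":0,"dz":0,"rx":0,"ry":0,"rz":0,"hand":0.05},{"dx":0,"dy":0,"dz":0,"rx":0,"ry":0,"rz":0,"hand":0.05},{"dx":0,"dy":0,"dz":0,"rx":0,"ry":0,"rz":0,"hand":0.05}]' 40
python3 - <<'E'
from h import *
s=manip.get_state(); i=cam("wrist"); x,y,z=s["position"]
print(s["position"]); save(i,"pics/w4.png",(130,200,430,400),2.5,[proj(i,circ(x,y,.031,z+.022)),proj(i,circ(x,y,.01,z+.022))])
E
```

```text
clock: 5.07
position: [0.4784, -0.3011, 0.108]
ee_rot: [-0.001, -0.0, 1.0, 0.001]
contact_force: [-0.8, 1.0, -1.2]
width: 0.0612
gripper_force: 43.7
[ 0.47840765 -0.30112497  0.10802008]
```

View pics/w4.png

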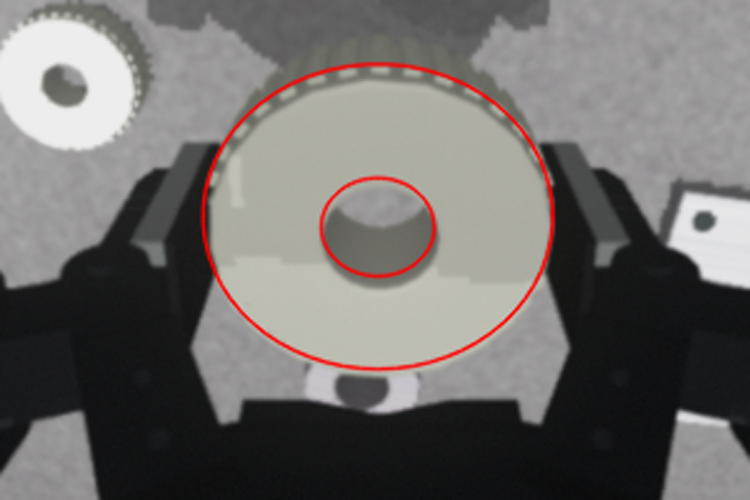

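The filter is held level and centred: its hole is at (380,228) in the crop and the predicted circle at (378,226). I'll carry it to the rod.

```bash
python3 -m pendant '[{"dx":-0.0235,"dy":0.0295,"dz":0,"rx":0,"ry":0,"rz":0,"hand":0.05},{"dx":-0.0235,"dy":0.0295,"dz":0,"rx":0,"ry":0,"rz":0,"hand":0.05},{"dx":-0.0235,"dy":0.0295,"dz":0,"rx":0,"ry":0,"rz":0,"hand":0.05},{"dx":-0.0235,"dy":0.0295,"dz":0,"rx":0,"ry":0,"rz":0,"hand":0.05},{"dx":-0.0235,"dy":0.0295,"dz":0,"rx":0,"ry":0,"rz":0,"hand":0.05},{"dx":0,"dy":0,"dz":0,"rx":0,"ry":0,"rz":0,"hand":0.05},{"dx":0,"dy":0,"dz":0,"rx":0,"ry":0,"rz":0,"hand":0.05},{"dx":0,"dy":0,"dz":0,"rx":0,"ry":0,"rz":0,"hand":0.05},{"dx":0,"dy":0,"dz":0,"rx":0,"ry":0,"rz":0,"hand":0.05}]' 40
python3 - <<'E'
from h import *
s=manip.get_state(); i=cam("wrist"); x,y,z=s["position"]
print(s["position"]); save(i,"pics/w5.png",(130,200,430,400),2.5,[proj(i,circ(.597,-.1535,.005,.07)),proj(i,circ(x,y,.01,z+.022))])
E
```

```text
clock: 5.87
position: [0.5952, -0.1549, 0.1077]
ee_rot: [-0.001, 0.0, 1.0, 0.0]
contact_force: [-0.4, 0.2, -0.8]
width: 0.0611
gripper_force: 43.8
[ 0.59523212 -0.15494243  0.10771438]
```

View pics/w5.png

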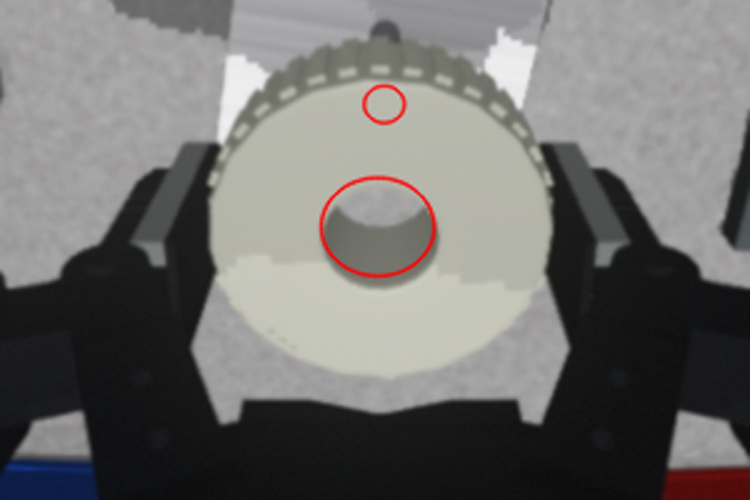

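The rod base shows at (385,30), in line with the predicted tip column of 384. The sideways fit is good, so I'll lower it.

```bash
python3 -m pendant '[{"dx":-0.001,"dy":0.0015,"dz":0.01,"rx":0,"ry":0,"rz":0,"hand":0.05},{"dx":0,"dy":0,"dz":0.01,"rx":0,"ry":0,"rz":0,"hand":0.05},{"dx":0,"dy":0,"dz":0.01,"rx":0,"ry":0,"rz":0,"hand":0.05},{"dx":0,"dy":0,"dz":0.01,"rx":0,"ry":0,"rz":0,"hand":0.05},{"dx":0,"dy":0,"dz":0.01,"rx":0,"ry":0,"rz":0,"hand":0.05},{"dx":0,"dy":0,"dz":0.005,"rx":0,"ry":0,"rz":0,"hand":0.05},{"dx":0,"dy":0,"dz":0,"rx":0,"ry":0,"rz":0,"hand":0.05},{"dx":0,"dy":0,"dz":0,"rx":0,"ry":0,"rz":0,"hand":0.05}]' 40
python3 - <<'E'
from h import *
s=manip.get_state(); i=cam("wrist"); x,y,z=s["position"]
print(s["position"]); save(i,"pics/w6.png",(130,200,430,400),2.5,[proj(i,circ(.597,-.1535,.005,.07)),proj(i,circ(x,y,.01,z+.022))])
E
```

```text
clock: 6.58
position: [0.5974, -0.1526, 0.0532]
ee_rot: [-0.0, -0.0, 1.0, 0.0]
contact_force: [-0.3, -0.7, 0.2]
width: 0.0609
gripper_force: 43.8
[ 0.59742684 -0.15264385  0.0532277 ]
```

View pics/w6.png

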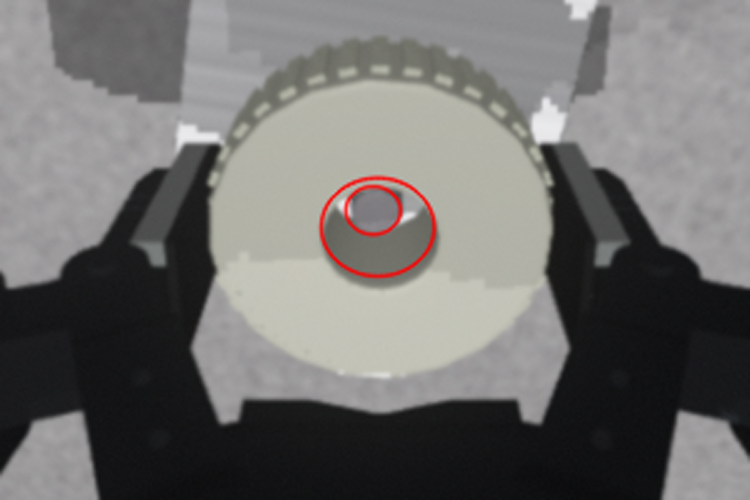

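The rod tip at about (376,208) is inside the hole, with no contact force. I'll lower it to the foot.

```bash
python3 -m pendant '[{"dx":0,"dy":0,"dz":0.01,"rx":0,"ry":0,"rz":0,"hand":0.05},{"dx":0,"dy":0,"dz":0.01,"rx":0,"ry":0,"rz":0,"hand":0.05},{"dx":0,"dy":0,"dz":0.01,"rx":0,"ry":0,"rz":0,"hand":0.05},{"dx":0,"dy":0,"dz":0.008,"rx":0,"ry":0,"rz":0,"hand":0.05},{"dx":0,"dy":0,"dz":0.004,"rx":0,"ry":0,"rz":0,"hand":0.05},{"dx":0,"dy":0,"dz":0,"rx":0,"ry":0,"rz":0,"hand":0.05},{"dx":0,"dy":0,"dz":0,"rx":0,"ry":0,"rz":0,"hand":0.05},{"dx":0,"dy":0,"dz":0,"rx":0,"ry":0,"rz":0,"hand":0.05}]' 40
```

```text
clock: 7.3
position: [0.5979, -0.1528, 0.012]
ee_rot: [0.0, -0.0, 1.0, -0.0]
contact_force: [-0.0, 0.4, -0.9]
width: 0.0607
gripper_force: 43.8
```

```bash
python3 -m pendant '[{"dx":0,"dy":0,"dz":0.001,"rx":0,"ry":0,"rz":0,"hand":0.05},{"dx":0,"dy":0,"dz":0.001,"rx":0,"ry":0,"rz":0,"hand":0.05},{"dx":0,"dy":0,"dz":0,"rx":0,"ry":0,"rz":0,"hand":0.05},{"dx":0,"dy":0,"dz":0,"rx":0,"ry":0,"rz":0,"hand":0.05}]' 40
python3 -m pendant '[{"dx":0,"dy":0,"dz":0.001,"rx":0,"ry":0,"rz":0,"hand":0.05},{"dx":0,"dy":0,"dz":0,"rx":0,"ry":0,"rz":0,"hand":0.05},{"dx":0,"dy":0,"dz":0,"rx":0,"ry":0,"rz":0,"hand":0.05}]' 40
```

```text
clock: 7.63
position: [0.5977, -0.1527, 0.0099]
ee_rot: [0.0, -0.0, 1.0, -0.0]
contact_force: [0.4, -0.8, -0.7]
width: 0.0617
gripper_force: 43.8
clock: 7.88
position: [0.5978, -0.1528, 0.0092]
ee_rot: [0.0, -0.0, 1.0, -0.0]
contact_force: [0.1, 0.8, 2.4]
width: 0.0611
gripper_force: 44.0
```

Contact with the foot. I'll release, rise and go over to the plate.

```bash
python3 -m pendant '[{"dx":0,"dy":0,"dz":0,"rx":0,"ry":0,"rz":0,"hand":0.085},{"dx":0,"dy":0,"dz":0,"rx":0,"ry":0,"rz":0,"hand":0.085},{"dx":0,"dy":0,"dz":0,"rx":0,"ry":0,"rz":0,"hand":0.085},{"dx":0,"dy":0,"dz":0,"rx":0,"ry":0,"rz":0,"hand":0.085},{"dx":0,"dy":0,"dz":-0.02,"rx":0,"ry":0,"rz":0,"hand":0.085},{"dx":0,"dy":0,"dz":-0.03,"rx":0,"ry":0,"rz":0,"hand":0.085},{"dx":0,"dy":0,"dz":-0.03,"rx":0,"ry":0,"rz":0,"hand":0.085},{"dx":0,"dy":0,"dz":-0.03,"rx":0,"ry":0,"rz":0,"hand":0.085},{"dx":0,"dy":0,"dz":0,"rx":0,"ry":0,"rz":0,"hand":0.085}]' 40
python3 -m pendant '[{"dx":-0.0108,"dy":0.0305,"dz":0,"rx":0,"ry":0,"rz":0,"hand":0.085},{"dx":-0.0108,"dy":0.0305,"dz":0,"rx":0,"ry":0,"rz":0,"hand":0.085},{"dx":-0.0108,"dy":0.0305,"dz":0,"rx":0,"ry":0,"rz":0,"hand":0.085},{"dx":-0.0108,"dy":0.0305,"dz":0,"rx":0,"ry":0,"rz":0,"hand":0.085},{"dx":-0.0108,"dy":0.0305,"dz":0,"rx":0,"ry":0,"rz":0,"hand":0.085},{"dx":0,"dy":0,"dz":0,"rx":0,"ry":0,"rz":0,"hand":0.085},{"dx":0,"dy":0,"dz":0,"rx":0,"ry":0,"rz":0,"hand":0.085},{"dx":0,"dy":0,"dz":0,"rx":0,"ry":0,"rz":0,"hand":0.085}]' 40
python3 - <<'E'
from h import *
i=cam("wrist"); s=manip.get_state(); print(s["position"],s["ee_rot"])
t=cam("top"); print("filter on seat",blob(t,(.597,-.1535),.032,26,0,215,12))
c=np.array([[327,41],[376,44],[371,93],[322,90]])/2.1+[100,130]; w=back(t,c,.012); print(w.round(4),w.mean(0))
a=np.degrees(np.arctan2(*(w[[1,2]]-w[[0,3]]).T[[1,0]])); print(a)
cv2.imwrite("pics/w7.png",np.hstack([cv2.resize(i["frame"][130:330,130:430,::-1],None,fx=1.5,fy=1.5,interpolation=2),cv2.resize(t["frame"][130:230,250:366,::-1],None,fx=3,fy=3,interpolation=2)]))
E
```

```text
clock: 8.63
position: [0.6015, -0.1541, 0.1252]
ee_rot: [0.006, -0.0, 1.0, -0.002]
contact_force: [2.2, -0.4, 0.0]
width: 0.0851
gripper_force: 0.0
clock: 9.3
position: [0.6511, -0.0004, 0.1182]
ee_rot: [-0.001, -0.0, 1.0, -0.0]
contact_force: [0.1, 0.3, -0.2]
width: 0.0851
gripper_force: 0.0
[ 0.65104122 -0.00094638  0.11833779] [-4.93642698e-04  1.04752343e-04  9.99999845e-01 -2.35166041e-04]
filter on seat [([0.5989, -0.1534], array([21.8, 23.8]), 0.0127), ([0.5966, -0.1522], array([62.9, 70. ]), 0.0354), ([0.5928, -0.1518], array([104.3, 105.2]), 0.0591), ([0.5995, -0.1518], array([139.3, 141.7]), 0.0845)]
[[ 0.6798  0.0253  0.012 ]
 [ 0.677  -0.0307  0.012 ]
 [ 0.6203 -0.0261  0.012 ]
 [ 0.623   0.0295  0.012 ]] [ 6.50048211e-01 -4.90923247e-04  1.20000000e-02]
[-92.90518451 -92.79775804]
```

View pics/w7.png

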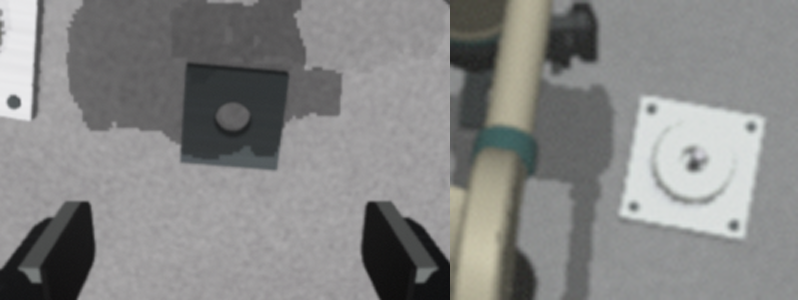

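The filter sits on the rod of the square stand, and the plate is visible with corners (189,63), (289,72), (276,169), (181,161) in the wrist crop.

Run:
```python
from h import *
i=cam("wrist")
w=back(i,np.array([[189,64],[289,73],[276,168],[181,161]])/1.5+130,.012)
print(w.round(4),w.mean(0)); d=w-np.roll(w,1,0); print(np.degrees(np.arctan2(d[:,1],d[:,0])), np.linalg.norm(d,axis=1))
```

```text
[[ 0.6224 -0.0216  0.012 ]
 [ 0.6274  0.0324  0.012 ]
 [ 0.6831  0.027   0.012 ]
 [ 0.6787 -0.0276  0.012 ]] [0.65291092 0.00257309 0.012     ]
[173.89215006  84.75441595  -5.52144565 -94.59821962] [0.05659202 0.054246   0.05596675 0.05483168]
```

```bash
python3 -m pendant '[{"dx":-0.001,"dy":0.002,"dz":0.02,"rx":0,"ry":0,"rz":5,"hand":0.085},{"dx":0,"dy":0,"dz":0.03,"rx":0,"ry":0,"rz":0,"hand":0.085},{"dx":0,"dy":0,"dz":0.03,"rx":0,"ry":0,"rz":0,"hand":0.085},{"dx":0,"dy":0,"dz":0.02,"rx":0,"ry":0,"rz":0,"hand":0.085},{"dx":0,"dy":0,"dz":0.01,"rx":0,"ry":0,"rz":0,"hand":0.085},{"dx":0,"dy":0,"dz":0.005,"rx":0,"ry":0,"rz":0,"hand":0.085},{"dx":0,"dy":0,"dz":0,"rx":0,"ry":0,"rz":0,"hand":0.085},{"dx":0,"dy":0,"dz":0,"rx":0,"ry":0,"rz":0,"hand":0.085},{"dx":0,"dy":0,"dz":0,"rx":0,"ry":0,"rz":0,"hand":0.085}]' 40
```

```text
clock: 10.2
position: [0.6539, 0.0014, 0.0054]
ee_rot: [0.002, 0.044, 0.999, -0.0]
contact_force: [-0.6, -0.7, -0.2]
width: 0.0849
gripper_force: 0.0
```

```bash
python3 -m pendant '[{"dx":0.001,"dy":0,"dz":0.004,"rx":0,"ry":0,"rz":0,"hand":0.085},{"dx":0,"dy":0,"dz":0,"rx":0,"ry":0,"rz":0,"hand":0.07},{"dx":0,"dy":0,"dz":0,"rx":0,"ry":0,"rz":0,"hand":0.055},{"dx":0,"dy":0,"dz":0,"rx":0,"ry":0,"rz":0,"hand":0.05},{"dx":0,"dy":0,"dz":0,"rx":0,"ry":0,"rz":0,"hand":0.045},{"dx":0,"dy":0,"dz":0,"rx":0,"ry":0,"rz":0,"hand":0.045},{"dx":0,"dy":0,"dz":0,"rx":0,"ry":0,"rz":0,"hand":0.045},{"dx":0,"dy":0,"dz":0,"rx":0,"ry":0,"rz":0,"hand":0.045}]' 40
python3 -m pendant '[{"dx":0,"dy":0,"dz":-0.01,"rx":0,"ry":0,"rz":0,"hand":0.045},{"dx":0,"dy":0,"dz":-0.02,"rx":0,"ry":0,"rz":0,"hand":0.045},{"dx":0,"dy":0,"dz":-0.03,"rx":0,"ry":0,"rz":0,"hand":0.045},{"dx":0,"dy":0,"dz":-0.03,"rx":0,"ry":0,"rz":0,"hand":0.045},{"dx":0,"dy":0,"dz":-0.02,"rx":0,"ry":0,"rz":0,"hand":0.045},{"dx":0,"dy":0,"dz":0,"rx":0,"ry":0,"rz":0,"hand":0.045},{"dx":0,"dy":0,"dz":0,"rx":0,"ry":0,"rz":0,"hand":0.045},{"dx":0,"dy":0,"dz":0,"rx":0,"ry":0,"rz":0,"hand":0.045}]' 40
python3 - <<'E'
from h import *
s=manip.get_state(); i=cam("wrist"); x,y,z=s["position"]
print(s["position"]); save(i,"pics/w8.png",(130,200,430,400),2.5,[proj(i,circ(x,y,.01,z-.001+.012))])
E
```

```text
clock: 10.87
position: [0.652, 0.002, 0.0005]
ee_rot: [0.001, 0.044, 0.999, 0.0]
contact_force: [-1.3, -1.0, 5.4]
width: 0.055
gripper_force: 43.1
clock: 11.53
position: [0.6503, 0.002, 0.1084]
ee_rot: [-0.001, 0.044, 0.999, 0.0]
contact_force: [1.1, -0.3, -1.2]
width: 0.0546
gripper_force: 42.6
[0.6503299  0.00197587 0.1084368 ]
```

View pics/w8.png

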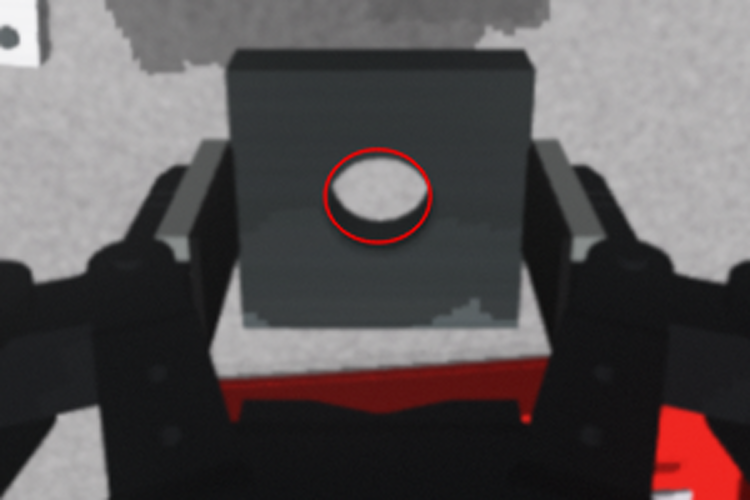

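The plate is held square, with its hole on the predicted circle at (378,197). I'll carry it over and lower it.

```bash
python3 -m pendant '[{"dx":0,"dy":0,"dz":0,"rx":0,"ry":0,"rz":-5,"hand":0.045},{"dx":0.0106,"dy":-0.031,"dz":0,"rx":0,"ry":0,"rz":0,"hand":0.045},{"dx":0.0106,"dy":-0.031,"dz":0,"rx":0,"ry":0,"rz":0,"hand":0.045},{"dx":0.0106,"dy":-0.031,"dz":0,"rx":0,"ry":0,"rz":0,"hand":0.045},{"dx":0.0106,"dy":-0.031,"dz":0,"rx":0,"ry":0,"rz":0,"hand":0.045},{"dx":0.0106,"dy":-0.031,"dz":0,"rx":0,"ry":0,"rz":0,"hand":0.045},{"dx":0,"dy":0,"dz":0,"rx":0,"ry":0,"rz":0,"hand":0.045},{"dx":0,"dy":0,"dz":0,"rx":0,"ry":0,"rz":0,"hand":0.045},{"dx":0,"dy":0,"dz":0,"rx":0,"ry":0,"rz":0,"hand":0.045}]' 40
python3 -c "
from h import *
print(manip.get_state()['position'])"
```

```text
clock: 12.33
position: [0.5978, -0.1526, 0.1083]
ee_rot: [-0.001, 0.0, 1.0, 0.001]
contact_force: [0.3, 0.5, -1.4]
width: 0.0545
gripper_force: 42.8
[ 0.59779893 -0.15261741  0.1082748 ]
```

```bash
python3 -m pendant '[{"dx":0,"dy":0,"dz":0.01,"rx":0,"ry":0,"rz":0,"hand":0.045},{"dx":0,"dy":0,"dz":0.01,"rx":0,"ry":0,"rz":0,"hand":0.045},{"dx":0,"dy":0,"dz":0.01,"rx":0,"ry":0,"rz":0,"hand":0.045},{"dx":0,"dy":0,"dz":0.01,"rx":0,"ry":0,"rz":0,"hand":0.045},{"dx":0,"dy":0,"dz":0.006,"rx":0,"ry":0,"rz":0,"hand":0.045},{"dx":0,"dy":0,"dz":0,"rx":0,"ry":0,"rz":0,"hand":0.045},{"dx":0,"dy":0,"dz":0,"rx":0,"ry":0,"rz":0,"hand":0.045}]' 40
python3 -m pendant '[{"dx":0,"dy":0,"dz":0.01,"rx":0,"ry":0,"rz":0,"hand":0.045},{"dx":0,"dy":0,"dz":0.01,"rx":0,"ry":0,"rz":0,"hand":0.045},{"dx":0,"dy":0,"dz":0.006,"rx":0,"ry":0,"rz":0,"hand":0.045},{"dx":0,"dy":0,"dz":0,"rx":0,"ry":0,"rz":0,"hand":0.045},{"dx":0,"dy":0,"dz":0,"rx":0,"ry":0,"rz":0,"hand":0.045},{"dx":0,"dy":0,"dz":0,"rx":0,"ry":0,"rz":0,"hand":0.045}]' 40
```

```text
clock: 12.92
position: [0.5983, -0.1528, 0.063]
ee_rot: [-0.001, -0.0, 1.0, 0.0]
contact_force: [0.7, 0.2, -1.4]
width: 0.0547
gripper_force: 42.8
clock: 13.42
position: [0.5988, -0.1532, 0.0378]
ee_rot: [0.0, 0.0, 1.0, -0.0]
contact_force: [0.3, 0.5, -1.7]
width: 0.0546
gripper_force: 42.8
```

```bash
python3 -m pendant '[{"dx":0,"dy":0,"dz":0.002,"rx":0,"ry":0,"rz":0,"hand":0.045},{"dx":0,"dy":0,"dz":0.002,"rx":0,"ry":0,"rz":0,"hand":0.045},{"dx":0,"dy":0,"dz":0,"rx":0,"ry":0,"rz":0,"hand":0.045},{"dx":0,"dy":0,"dz":0,"rx":0,"ry":0,"rz":0,"hand":0.045}]' 40
python3 -m pendant '[{"dx":0,"dy":0,"dz":0.001,"rx":0,"ry":0,"rz":0,"hand":0.045},{"dx":0,"dy":0,"dz":0,"rx":0,"ry":0,"rz":0,"hand":0.045},{"dx":0,"dy":0,"dz":0,"rx":0,"ry":0,"rz":0,"hand":0.045}]' 40
```

```text
clock: 13.75
position: [0.5985, -0.1531, 0.0337]
ee_rot: [-0.0, -0.0, 1.0, 0.0]
contact_force: [0.3, 0.3, -1.6]
width: 0.0544
gripper_force: 42.8
clock: 14.0
position: [0.5986, -0.1531, 0.0328]
ee_rot: [-0.0, -0.0, 1.0, 0.0]
contact_force: [0.2, 0.3, -1.2]
width: 0.0547
gripper_force: 42.8
```

```bash
python3 -m pendant '[{"dx":0,"dy":0,"dz":0.001,"rx":0,"ry":0,"rz":0,"hand":0.045},{"dx":0,"dy":0,"dz":0,"rx":0,"ry":0,"rz":0,"hand":0.045},{"dx":0,"dy":0,"dz":0,"rx":0,"ry":0,"rz":0,"hand":0.045}]' 40
```

```text
clock: 14.25
position: [0.5987, -0.1532, 0.0325]
ee_rot: [0.0, -0.0, 1.0, -0.0]
contact_force: [-1.2, 1.0, 4.4]
width: 0.0545
gripper_force: 43.3
```

Contact made. I'll release, rise and go over to the sleeve.

```bash
python3 -m pendant '[{"dx":0,"dy":0,"dz":0,"rx":0,"ry":0,"rz":0,"hand":0.085},{"dx":0,"dy":0,"dz":0,"rx":0,"ry":0,"rz":0,"hand":0.085},{"dx":0,"dy":0,"dz":0,"rx":0,"ry":0,"rz":0,"hand":0.085},{"dx":0,"dy":0,"dz":0,"rx":0,"ry":0,"rz":0,"hand":0.085},{"dx":0,"dy":0,"dz":-0.02,"rx":0,"ry":0,"rz":0,"hand":0.085},{"dx":0,"dy":0,"dz":-0.03,"rx":0,"ry":0,"rz":0,"hand":0.085},{"dx":0,"dy":0,"dz":-0.03,"rx":0,"ry":0,"rz":0,"hand":0.085},{"dx":0,"dy":0,"dz":-0.01,"rx":0,"ry":0,"rz":0,"hand":0.085},{"dx":0,"dy":0,"dz":0,"rx":0,"ry":0,"rz":0,"hand":0.085}]' 40
python3 -m pendant '[{"dx":-0.0035,"dy":-0.031,"dz":0,"rx":0,"ry":0,"rz":0,"hand":0.085},{"dx":-0.0035,"dy":-0.031,"dz":0,"rx":0,"ry":0,"rz":0,"hand":0.085},{"dx":-0.0035,"dy":-0.031,"dz":0,"rx":0,"ry":0,"rz":0,"hand":0.085},{"dx":-0.0035,"dy":-0.031,"dz":0,"rx":0,"ry":0,"rz":0,"hand":0.085},{"dx":-0.0035,"dy":-0.031,"dz":0,"rx":0,"ry":0,"rz":0,"hand":0.085},{"dx":0,"dy":0,"dz":0,"rx":0,"ry":0,"rz":0,"hand":0.085},{"dx":0,"dy":0,"dz":0,"rx":0,"ry":0,"rz":0,"hand":0.085},{"dx":0,"dy":0,"dz":0,"rx":0,"ry":0,"rz":0,"hand":0.085}]' 40
python3 - <<'E'
from h import *
i=cam("wrist"); print(manip.get_state()["position"], manip.get_state()["ee_rot"])
for lo,hi in((0,90),(0,130),(130,256),(150,256),(170,256)): print(lo,blob(i,(.6165,-.308),.018,40,lo,hi,25))
t=cam("top"); save(i,"pics/w9.png",(130,130,430,330),2.5,[proj(i,circ(.6165,-.308,.022,.018))]); save(t,"pics/t9.png",(290,150,370,220),5)
a=cv2.imread("pics/t9.png"); b=cv2.imread("pics/w9.png"); cv2.imwrite("pics/c9.png",np.hstack([cv2.resize(b,(450,300)),cv2.resize(a,(343,300))]))
E
```

```text
clock: 15.0
position: [0.6007, -0.1539, 0.125]
ee_rot: [0.003, -0.0, 1.0, -0.001]
contact_force: [-0.2, -0.5, 0.1]
width: 0.0849
gripper_force: 0.0
clock: 15.67
position: [0.615, -0.3073, 0.1197]
ee_rot: [-0.001, 0.0, 1.0, 0.001]
contact_force: [0.3, 0.4, 0.1]
width: 0.0847
gripper_force: 0.0
[ 0.61521911 -0.30675093  0.12019422] [-1.22381590e-03 -1.78277443e-04  9.99998551e-01  1.16997257e-03]
0 [([0.6188, -0.3077], array([14.9, 18.2]), 0.0099), ([0.6289, -0.3105], array([50. , 77.3]), 0.0222), ([0.5864, -0.3207], array([ 5.4, 11. ]), 0.0058)]
0 [([0.617, -0.3076], array([21.6, 22.2]), 0.0114), ([0.6171, -0.3075], array([40.8, 41.5]), 0.0214), ([0.6098, -0.3084], array([66.2, 69.8]), 0.0402)]
130 [([0.6365, -0.3064], array([33.9, 75. ]), 0.037), ([0.617, -0.3076], array([23.2, 23.7]), 0.0122), ([0.617, -0.3075], array([39.3, 40. ]), 0.0205)]
150 [([0.6396, -0.3335], array([ 7.8, 11.4]), 0.0066), ([0.6426, -0.3321], array([19.9, 32.4]), 0.0178), ([0.6394, -0.2875], array([27.8, 37.5]), 0.0229)]
170 []
```

View pics/c9.png

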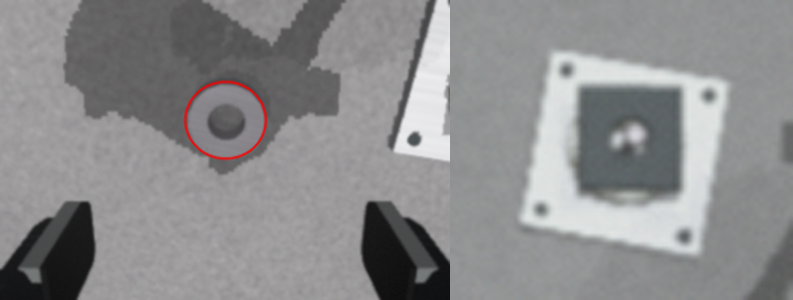

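The plate lies square on the filter with the rod through it (629,137). The sleeve is at world (0.617,-0.3075).

```bash
python3 -m pendant '[{"dx":-0.001,"dy":-0.001,"dz":0.02,"rx":0,"ry":0,"rz":0,"hand":0.085},{"dx":0,"dy":0,"dz":0.03,"rx":0,"ry":0,"rz":0,"hand":0.085},{"dx":0,"dy":0,"dz":0.03,"rx":0,"ry":0,"rz":0,"hand":0.085},{"dx":0,"dy":0,"dz":0.02,"rx":0,"ry":0,"rz":0,"hand":0.085},{"dx":0,"dy":0,"dz":0.01,"rx":0,"ry":0,"rz":0,"hand":0.08},{"dx":0,"dy":0,"dz":0.003,"rx":0,"ry":0,"rz":0,"hand":0.07},{"dx":0,"dy":0,"dz":0,"rx":0,"ry":0,"rz":0,"hand":0.07},{"dx":0,"dy":0,"dz":0,"rx":0,"ry":0,"rz":0,"hand":0.07}]' 40
```

```text
clock: 16.43
position: [0.6181, -0.3092, 0.0101]
ee_rot: [0.001, -0.0, 1.0, -0.001]
contact_force: [-0.5, -0.4, 0.7]
width: 0.0699
gripper_force: 0.0
```

```bash
python3 -m pendant '[{"dx":0,"dy":0,"dz":0.002,"rx":0,"ry":0,"rz":0,"hand":0.06},{"dx":0,"dy":0,"dz":0,"rx":0,"ry":0,"rz":0,"hand":0.05},{"dx":0,"dy":0,"dz":0,"rx":0,"ry":0,"rz":0,"hand":0.04},{"dx":0,"dy":0,"dz":0,"rx":0,"ry":0,"rz":0,"hand":0.035},{"dx":0,"dy":0,"dz":0,"rx":0,"ry":0,"rz":0,"hand":0.035},{"dx":0,"dy":0,"dz":0,"rx":0,"ry":0,"rz":0,"hand":0.035},{"dx":0,"dy":0,"dz":0,"rx":0,"ry":0,"rz":0,"hand":0.035}]' 40
```

```text
clock: 17.02
position: [0.6178, -0.3096, 0.0083]
ee_rot: [0.001, 0.0, 1.0, -0.001]
contact_force: [-0.4, 1.5, 6.2]
width: 0.0417
gripper_force: 41.1
```

```bash
python3 -m pendant '[{"dx":0,"dy":0,"dz":-0.01,"rx":0,"ry":0,"rz":0,"hand":0.035},{"dx":0,"dy":0,"dz":-0.02,"rx":0,"ry":0,"rz":0,"hand":0.035},{"dx":0,"dy":0,"dz":-0.03,"rx":0,"ry":0,"rz":0,"hand":0.035},{"dx":0,"dy":0,"dz":-0.03,"rx":0,"ry":0,"rz":0,"hand":0.035},{"dx":0,"dy":0,"dz":-0.015,"rx":0,"ry":0,"rz":0,"hand":0.035},{"dx":0,"dy":0,"dz":0,"rx":0,"ry":0,"rz":0,"hand":0.035},{"dx":0,"dy":0,"dz":0,"rx":0,"ry":0,"rz":0,"hand":0.035},{"dx":0,"dy":0,"dz":0,"rx":0,"ry":0,"rz":0,"hand":0.035}]' 40
python3 - <<'E'
from h import *
s=manip.get_state(); i=cam("wrist"); x,y,z=s["position"]
print(s["position"]); save(i,"pics/w10.png",(130,200,430,400),2.5,[proj(i,circ(x,y,.022,z-.0083+.018)),proj(i,circ(x,y,.01,z-.0083+.018))])
E
```

```text
clock: 17.68
position: [0.616, -0.3085, 0.1103]
ee_rot: [-0.001, 0.0, 1.0, 0.001]
contact_force: [-0.1, -0.2, -0.2]
width: 0.0414
gripper_force: 40.7
[ 0.61599979 -0.30852255  0.11032748]
```

View pics/w10.png

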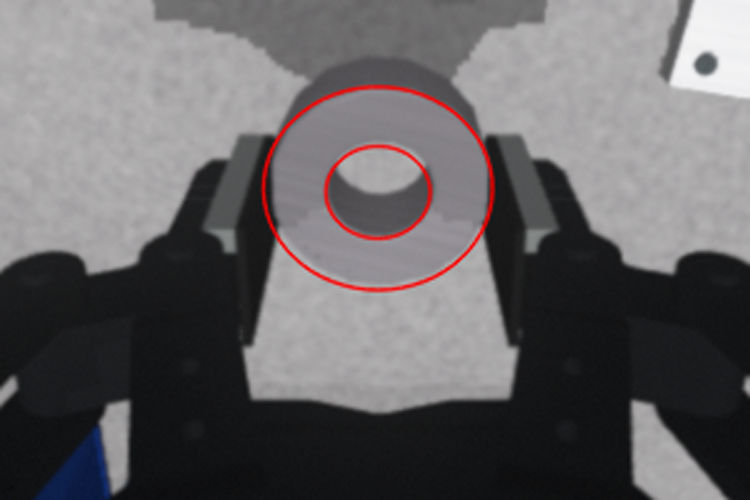

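The sleeve is held level, with its hole centred at (380,192) on the prediction. I'll carry it over.

```bash
python3 -m pendant '[{"dx":0.0036,"dy":0.0311,"dz":0,"rx":0,"ry":0,"rz":0,"hand":0.035},{"dx":0.0036,"dy":0.0311,"dz":0,"rx":0,"ry":0,"rz":0,"hand":0.035},{"dx":0.0036,"dy":0.0311,"dz":0,"rx":0,"ry":0,"rz":0,"hand":0.035},{"dx":0.0036,"dy":0.0311,"dz":0,"rx":0,"ry":0,"rz":0,"hand":0.035},{"dx":0.0036,"dy":0.0311,"dz":0,"rx":0,"ry":0,"rz":0,"hand":0.035},{"dx":0,"dy":0,"dz":0,"rx":0,"ry":0,"rz":0,"hand":0.035},{"dx":0,"dy":0,"dz":0,"rx":0,"ry":0,"rz":0,"hand":0.035},{"dx":0,"dy":0,"dz":0,"rx":0,"ry":0,"rz":0,"hand":0.035},{"dx":0,"dy":0,"dz":0,"rx":0,"ry":0,"rz":0,"hand":0.035}]' 40
```

```text
clock: 18.48
position: [0.599, -0.1546, 0.1109]
ee_rot: [-0.0, 0.0, 1.0, -0.0]
contact_force: [-0.2, 0.4, -0.4]
width: 0.0413
gripper_force: 40.8
```

```bash
python3 -m pendant '[{"dx":0.001,"dy":0.001,"dz":0.01,"rx":0,"ry":0,"rz":0,"hand":0.035},{"dx":0,"dy":0,"dz":0.01,"rx":0,"ry":0,"rz":0,"hand":0.035},{"dx":0,"dy":0,"dz":0.01,"rx":0,"ry":0,"rz":0,"hand":0.035},{"dx":0,"dy":0,"dz":0.008,"rx":0,"ry":0,"rz":0,"hand":0.035},{"dx":0,"dy":0,"dz":0,"rx":0,"ry":0,"rz":0,"hand":0.035},{"dx":0,"dy":0,"dz":0,"rx":0,"ry":0,"rz":0,"hand":0.035}]' 40
python3 -m pendant '[{"dx":0,"dy":0,"dz":0.008,"rx":0,"ry":0,"rz":0,"hand":0.035},{"dx":0,"dy":0,"dz":0.006,"rx":0,"ry":0,"rz":0,"hand":0.035},{"dx":0,"dy":0,"dz":0.003,"rx":0,"ry":0,"rz":0,"hand":0.035},{"dx":0,"dy":0,"dz":0,"rx":0,"ry":0,"rz":0,"hand":0.035},{"dx":0,"dy":0,"dz":0,"rx":0,"ry":0,"rz":0,"hand":0.035}]' 40
```

```text
clock: 18.98
position: [0.5975, -0.1526, 0.0726]
ee_rot: [-0.001, 0.0, 1.0, 0.0]
contact_force: [0.6, -1.0, -0.9]
width: 0.0411
gripper_force: 40.8
clock: 19.4
position: [0.598, -0.1525, 0.0566]
ee_rot: [-0.0, -0.0, 1.0, 0.0]
contact_force: [0.5, 0.2, 0.2]
width: 0.0417
gripper_force: 40.8
```

```bash
python3 -m pendant '[{"dx":0,"dy":0,"dz":0.001,"rx":0,"ry":0,"rz":0,"hand":0.035},{"dx":0,"dy":0,"dz":0.001,"rx":0,"ry":0,"rz":0,"hand":0.035},{"dx":0,"dy":0,"dz":0.001,"rx":0,"ry":0,"rz":0,"hand":0.035},{"dx":0,"dy":0,"dz":0,"rx":0,"ry":0,"rz":0,"hand":0.035},{"dx":0,"dy":0,"dz":0,"rx":0,"ry":0,"rz":0,"hand":0.035}]' 40
python3 -m pendant '[{"dx":0,"dy":0,"dz":0.001,"rx":0,"ry":0,"rz":0,"hand":0.035},{"dx":0,"dy":0,"dz":0,"rx":0,"ry":0,"rz":0,"hand":0.035},{"dx":0,"dy":0,"dz":0,"rx":0,"ry":0,"rz":0,"hand":0.035}]' 40
```

```text
clock: 19.82
position: [0.5981, -0.1526, 0.0538]
ee_rot: [0.0, -0.0, 1.0, 0.0]
contact_force: [0.5, -0.4, -0.4]
width: 0.0412
gripper_force: 40.8
clock: 20.07
position: [0.598, -0.1526, 0.0527]
ee_rot: [-0.0, -0.0, 1.0, 0.0]
contact_force: [-0.6, -0.6, -1.0]
width: 0.0412
gripper_force: 40.8
```

```bash
python3 -m pendant '[{"dx":0,"dy":0,"dz":0.001,"rx":0,"ry":0,"rz":0,"hand":0.035},{"dx":0,"dy":0,"dz":0,"rx":0,"ry":0,"rz":0,"hand":0.035},{"dx":0,"dy":0,"dz":0,"rx":0,"ry":0,"rz":0,"hand":0.035}]' 40
```

```text
clock: 20.32
position: [0.5982, -0.1527, 0.0523]
ee_rot: [0.0, -0.0, 1.0, -0.0]
contact_force: [-1.7, -0.1, 3.1]
width: 0.0413
gripper_force: 41.2
```

Seated. I'll release, rise and go to the cap at a clear height.

```bash
python3 -m pendant '[{"dx":0,"dy":0,"dz":0,"rx":0,"ry":0,"rz":0,"hand":0.07},{"dx":0,"dy":0,"dz":0,"rx":0,"ry":0,"rz":0,"hand":0.07},{"dx":0,"dy":0,"dz":0,"rx":0,"ry":0,"rz":0,"hand":0.07},{"dx":0,"dy":0,"dz":0,"rx":0,"ry":0,"rz":0,"hand":0.07},{"dx":0,"dy":0,"dz":-0.02,"rx":0,"ry":0,"rz":0,"hand":0.07},{"dx":0,"dy":0,"dz":-0.03,"rx":0,"ry":0,"rz":0,"hand":0.07},{"dx":0,"dy":0,"dz":-0.03,"rx":0,"ry":0,"rz":0,"hand":0.07},{"dx":0,"dy":0,"dz":-0.02,"rx":0,"ry":0,"rz":0,"hand":0.07},{"dx":0,"dy":0,"dz":0,"rx":0,"ry":0,"rz":0,"hand":0.07},{"dx":0,"dy":0,"dz":0,"rx":0,"ry":0,"rz":0,"hand":0.07}]' 40
python3 -m pendant '[{"dx":0.0108,"dy":0.0384,"dz":0,"rx":0,"ry":0,"rz":0,"hand":0.07},{"dx":0.0108,"dy":0.0384,"dz":0,"rx":0,"ry":0,"rz":0,"hand":0.07},{"dx":0.0108,"dy":0.0384,"dz":0,"rx":0,"ry":0,"rz":0,"hand":0.07},{"dx":0.0108,"dy":0.0384,"dz":0,"rx":0,"ry":0,"rz":0,"hand":0.07},{"dx":0.0108,"dy":0.0384,"dz":0,"rx":0,"ry":0,"rz":0,"hand":0.07},{"dx":0.0108,"dy":0.0384,"dz":0,"rx":0,"ry":0,"rz":0,"hand":0.07},{"dx":0.0108,"dy":0.0384,"dz":0,"rx":0,"ry":0,"rz":0,"hand":0.07},{"dx":0.0108,"dy":0.0384,"dz":0,"rx":0,"ry":0,"rz":0,"hand":0.07},{"dx":0.0108,"dy":0.0384,"dz":0,"rx":0,"ry":0,"rz":0,"hand":0.07},{"dx":0.0108,"dy":0.0384,"dz":0,"rx":0,"ry":0,"rz":0,"hand":0.07},{"dx":0.0108,"dy":0.0384,"dz":0,"rx":0,"ry":0,"rz":0,"hand":0.07},{"dx":0.0108,"dy":0.0384,"dz":0,"rx":0,"ry":0,"rz":0,"hand":0.07}]' 40
python3 -m pendant '[{"dx":0,"dy":0,"dz":0,"rx":0,"ry":0,"rz":0,"hand":0.07},{"dx":0,"dy":0,"dz":0,"rx":0,"ry":0,"rz":0,"hand":0.07},{"dx":0,"dy":0,"dz":0,"rx":0,"ry":0,"rz":0,"hand":0.07}]' 40
python3 - <<'E'
from h import *
i=cam("wrist"); s=manip.get_state(); print(s["position"])
for lo in (150,170,190): print(lo,blob(i,(.468,.308),.01,45,lo,256,25))
t=cam("top"); save(i,"pics/w11.png",(130,130,430,330),1.5,[proj(i,circ(.468,.308,.028,.01)),proj(i,circ(.468,.308,.015,.034))]); save(t,"pics/t11.png",(290,150,370,220),4.285)
cv2.imwrite("pics/c11.png",np.hstack([cv2.imread("pics/w11.png"),cv2.imread("pics/t11.png")[:300]]))
E
```

```text
clock: 21.15
position: [0.5988, -0.1529, 0.1529]
ee_rot: [0.001, -0.0, 1.0, -0.0]
contact_force: [-1.2, -0.2, -0.3]
width: 0.0703
gripper_force: 0.0
clock: 22.15
position: [0.4664, 0.3094, 0.1499]
ee_rot: [-0.002, -0.0, 1.0, -0.001]
contact_force: [-0.1, 0.5, -0.1]
width: 0.0701
gripper_force: 0.0
clock: 22.4
position: [0.4676, 0.3075, 0.1503]
ee_rot: [-0.001, -0.001, 1.0, -0.001]
contact_force: [0.1, -0.5, -0.4]
width: 0.0701
gripper_force: 0.0
[0.46801697 0.30692944 0.15058879]
150 [([0.5017, 0.3258], array([13.1, 20.8]), 0.0107), ([0.4682, 0.3108], array([32.5, 44. ]), 0.0238), ([0.485, 0.3103], array([75.6, 84.2]), 0.0489)]
170 [([0.4848, 0.3189], array([16.6, 40. ]), 0.0228)]
190 [([0.4846, 0.3189], array([15.5, 37.9]), 0.022)]
```

View pics/c11.png

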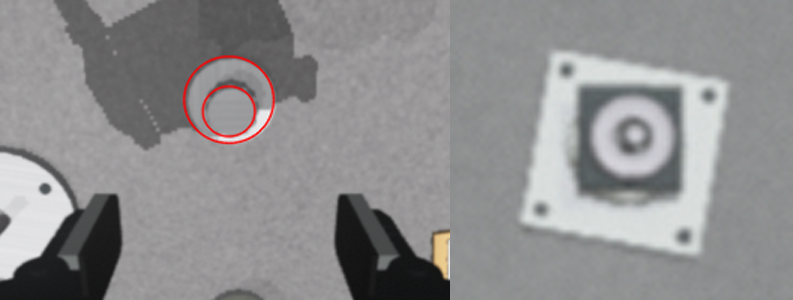

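The sleeve sits on the plate (633,136), and the cap outline matches at (229,100), which is world (0.468,0.308). I'll descend and grip the knob just above the flange.

```bash
python3 -m pendant '[{"dx":0,"dy":0.001,"dz":0.03,"rx":0,"ry":0,"rz":0,"hand":0.07},{"dx":0,"dy":0,"dz":0.04,"rx":0,"ry":0,"rz":0,"hand":0.07},{"dx":0,"dy":0,"dz":0.03,"rx":0,"ry":0,"rz":0,"hand":0.07},{"dx":0,"dy":0,"dz":0.02,"rx":0,"ry":0,"rz":0,"hand":0.07},{"dx":0,"dy":0,"dz":0.01,"rx":0,"ry":0,"rz":0,"hand":0.07},{"dx":0,"dy":0,"dz":0.004,"rx":0,"ry":0,"rz":0,"hand":0.07},{"dx":0,"dy":0,"dz":0,"rx":0,"ry":0,"rz":0,"hand":0.07},{"dx":0,"dy":0,"dz":0,"rx":0,"ry":0,"rz":0,"hand":0.07}]' 40
```

```text
clock: 23.17
position: [0.4697, 0.3091, 0.0188]
ee_rot: [0.001, 0.0, 1.0, 0.0]
contact_force: [0.2, 0.8, 0.3]
width: 0.0699
gripper_force: 0.0
```

```bash
python3 -m pendant '[{"dx":0.001,"dy":-0.001,"dz":0.003,"rx":0,"ry":0,"rz":0,"hand":0.055},{"dx":0,"dy":0,"dz":0,"rx":0,"ry":0,"rz":0,"hand":0.045},{"dx":0,"dy":0,"dz":0,"rx":0,"ry":0,"rz":0,"hand":0.035},{"dx":0,"dy":0,"dz":0,"rx":0,"ry":0,"rz":0,"hand":0.025},{"dx":0,"dy":0,"dz":0,"rx":0,"ry":0,"rz":0,"hand":0.02},{"dx":0,"dy":0,"dz":0,"rx":0,"ry":0,"rz":0,"hand":0.02},{"dx":0,"dy":0,"dz":0,"rx":0,"ry":0,"rz":0,"hand":0.02},{"dx":0,"dy":0,"dz":0,"rx":0,"ry":0,"rz":0,"hand":0.02}]' 40
python3 -m pendant '[{"dx":0,"dy":0,"dz":-0.01,"rx":0,"ry":0,"rz":0,"hand":0.02},{"dx":0,"dy":0,"dz":-0.02,"rx":0,"ry":0,"rz":0,"hand":0.02},{"dx":0,"dy":0,"dz":-0.03,"rx":0,"ry":0,"rz":0,"hand":0.02},{"dx":0,"dy":0,"dz":-0.04,"rx":0,"ry":0,"rz":0,"hand":0.02},{"dx":0,"dy":0,"dz":-0.03,"rx":0,"ry":0,"rz":0,"hand":0.02},{"dx":0,"dy":0,"dz":0,"rx":0,"ry":0,"rz":0,"hand":0.02},{"dx":0,"dy":0,"dz":0,"rx":0,"ry":0,"rz":0,"hand":0.02},{"dx":0,"dy":0,"dz":0,"rx":0,"ry":0,"rz":0,"hand":0.02}]' 40
python3 - <<'E'
from h import *
s=manip.get_state(); i=cam("wrist"); x,y,z=s["position"]
print(s["position"]); save(i,"pics/w12.png",(130,200,430,400),2.5,[proj(i,circ(x,y,.028,z-.0155+.01)),proj(i,circ(x,y,.015,z-.0155+.034))])
E
```

```text
clock: 23.83
position: [0.4679, 0.3085, 0.0158]
ee_rot: [0.001, -0.0, 1.0, 0.0]
contact_force: [-1.0, -1.2, 6.2]
width: 0.0288
gripper_force: 39.5
clock: 24.5
position: [0.4666, 0.3078, 0.1443]
ee_rot: [-0.001, -0.0, 1.0, -0.0]
contact_force: [-0.1, 0.1, -0.6]
width: 0.0281
gripper_force: 39.5
[0.46660033 0.30781511 0.14434298]
```

View pics/w12.png

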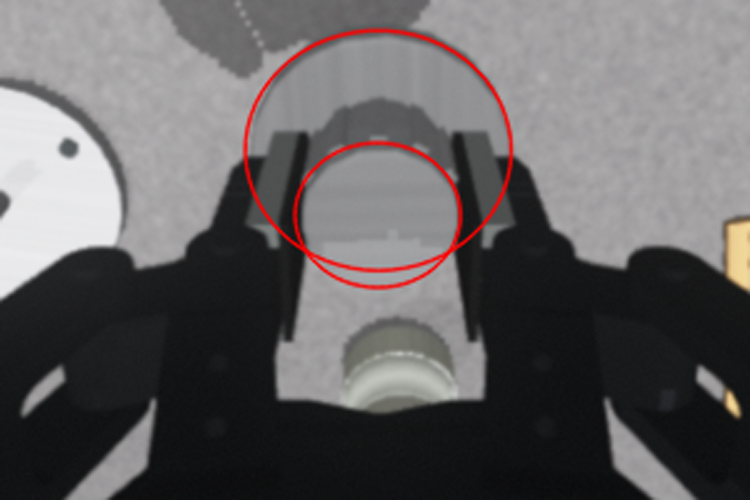

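The cap is held level and centred, with its flange on the predicted outline around (378,150). I'll carry it back.

```bash
python3 -m pendant '[{"dx":-0.011,"dy":-0.0384,"dz":0,"rx":0,"ry":0,"rz":0,"hand":0.02},{"dx":-0.011,"dy":-0.0384,"dz":0,"rx":0,"ry":0,"rz":0,"hand":0.02},{"dx":-0.011,"dy":-0.0384,"dz":0,"rx":0,"ry":0,"rz":0,"hand":0.02},{"dx":-0.011,"dy":-0.0384,"dz":0,"rx":0,"ry":0,"rz":0,"hand":0.02},{"dx":-0.011,"dy":-0.0384,"dz":0,"rx":0,"ry":0,"rz":0,"hand":0.02},{"dx":-0.011,"dy":-0.0384,"dz":0,"rx":0,"ry":0,"rz":0,"hand":0.02},{"dx":-0.011,"dy":-0.0384,"dz":0,"rx":0,"ry":0,"rz":0,"hand":0.02},{"dx":-0.011,"dy":-0.0384,"dz":0,"rx":0,"ry":0,"rz":0,"hand":0.02},{"dx":-0.011,"dy":-0.0384,"dz":0,"rx":0,"ry":0,"rz":0,"hand":0.02},{"dx":-0.011,"dy":-0.0384,"dz":0,"rx":0,"ry":0,"rz":0,"hand":0.02},{"dx":-0.011,"dy":-0.0384,"dz":0,"rx":0,"ry":0,"rz":0,"hand":0.02},{"dx":-0.011,"dy":-0.0384,"dz":0,"rx":0,"ry":0,"rz":0,"hand":0.02}]' 40
python3 -m pendant '[{"dx":0,"dy":0,"dz":0,"rx":0,"ry":0,"rz":0,"hand":0.02},{"dx":0,"dy":0,"dz":0,"rx":0,"ry":0,"rz":0,"hand":0.02},{"dx":0,"dy":0,"dz":0,"rx":0,"ry":0,"rz":0,"hand":0.02},{"dx":0,"dy":0,"dz":0,"rx":0,"ry":0,"rz":0,"hand":0.02}]' 40
```

```text
clock: 25.55
position: [0.5984, -0.1542, 0.1424]
ee_rot: [-0.002, 0.0, 1.0, 0.001]
contact_force: [0.6, 0.0, -1.7]
width: 0.0286
gripper_force: 39.7
clock: 25.88
position: [0.5983, -0.1511, 0.1435]
ee_rot: [-0.001, -0.0, 1.0, 0.001]
contact_force: [-0.4, 0.6, -1.3]
width: 0.0282
gripper_force: 39.8
```

```bash
python3 -m pendant '[{"dx":0.0005,"dy":-0.0015,"dz":0.01,"rx":0,"ry":0,"rz":0,"hand":0.02},{"dx":0,"dy":0,"dz":0.015,"rx":0,"ry":0,"rz":0,"hand":0.02},{"dx":0,"dy":0,"dz":0.015,"rx":0,"ry":0,"rz":0,"hand":0.02},{"dx":0,"dy":0,"dz":0.01,"rx":0,"ry":0,"rz":0,"hand":0.02},{"dx":0,"dy":0,"dz":0.003,"rx":0,"ry":0,"rz":0,"hand":0.02},{"dx":0,"dy":0,"dz":0,"rx":0,"ry":0,"rz":0,"hand":0.02},{"dx":0,"dy":0,"dz":0,"rx":0,"ry":0,"rz":0,"hand":0.02},{"dx":0,"dy":0,"dz":0,"rx":0,"ry":0,"rz":0,"hand":0.02}]' 40
python3 -m pendant '[{"dx":0,"dy":0,"dz":0.002,"rx":0,"ry":0,"rz":0,"hand":0.02},{"dx":0,"dy":0,"dz":0.002,"rx":0,"ry":0,"rz":0,"hand":0.02},{"dx":0,"dy":0,"dz":0.002,"rx":0,"ry":0,"rz":0,"hand":0.02},{"dx":0,"dy":0,"dz":0.002,"rx":0,"ry":0,"rz":0,"hand":0.02},{"dx":0,"dy":0,"dz":0,"rx":0,"ry":0,"rz":0,"hand":0.02},{"dx":0,"dy":0,"dz":0,"rx":0,"ry":0,"rz":0,"hand":0.02}]' 40
```

```text
clock: 26.55
position: [0.5996, -0.1541, 0.0926]
ee_rot: [0.001, -0.0, 1.0, -0.0]
contact_force: [0.5, -0.1, -0.4]
width: 0.0283
gripper_force: 39.8
clock: 27.05
position: [0.5988, -0.1541, 0.0835]
ee_rot: [-0.0, 0.0, 1.0, 0.0]
contact_force: [0.9, 0.1, -0.6]
width: 0.0284
gripper_force: 39.8
```

Past the rod tip with no contact. I'll go on gently.

```bash
python3 -m pendant '[{"dx":0,"dy":0,"dz":0.002,"rx":0,"ry":0,"rz":0,"hand":0.02},{"dx":0,"dy":0,"dz":0.001,"rx":0,"ry":0,"rz":0,"hand":0.02},{"dx":0,"dy":0,"dz":0.001,"rx":0,"ry":0,"rz":0,"hand":0.02},{"dx":0,"dy":0,"dz":0,"rx":0,"ry":0,"rz":0,"hand":0.02},{"dx":0,"dy":0,"dz":0,"rx":0,"ry":0,"rz":0,"hand":0.02}]' 40
python3 -m pendant '[{"dx":0,"dy":0,"dz":0.001,"rx":0,"ry":0,"rz":0,"hand":0.02},{"dx":0,"dy":0,"dz":0,"rx":0,"ry":0,"rz":0,"hand":0.02},{"dx":0,"dy":0,"dz":0,"rx":0,"ry":0,"rz":0,"hand":0.02}]' 40
```

```text
clock: 27.47
position: [0.5989, -0.1541, 0.0797]
ee_rot: [-0.0, -0.0, 1.0, 0.0]
contact_force: [0.7, -0.8, -0.1]
width: 0.0284
gripper_force: 39.8
clock: 27.72
position: [0.5989, -0.1541, 0.0787]
ee_rot: [-0.0, -0.0, 1.0, 0.0]
contact_force: [-0.0, 0.7, -1.2]
width: 0.0284
gripper_force: 39.8
```

```bash
python3 -m pendant '[{"dx":0,"dy":0,"dz":0.001,"rx":0,"ry":0,"rz":0,"hand":0.02},{"dx":0,"dy":0,"dz":0,"rx":0,"ry":0,"rz":0,"hand":0.02},{"dx":0,"dy":0,"dz":0,"rx":0,"ry":0,"rz":0,"hand":0.02}]' 40
python3 -m pendant '[{"dx":0,"dy":0,"dz":0.0005,"rx":0,"ry":0,"rz":0,"hand":0.02},{"dx":0,"dy":0,"dz":0,"rx":0,"ry":0,"rz":0,"hand":0.02},{"dx":0,"dy":0,"dz":0,"rx":0,"ry":0,"rz":0,"hand":0.02}]' 40
```

```text
clock: 27.97
position: [0.5991, -0.1542, 0.0778]
ee_rot: [0.0, -0.0, 1.0, -0.0]
contact_force: [-0.3, 0.3, 0.4]
width: 0.0286
gripper_force: 39.9
clock: 28.22
position: [0.5992, -0.1542, 0.0778]
ee_rot: [0.0, -0.0, 1.0, -0.0]
contact_force: [-1.4, -0.1, 3.5]
width: 0.0285
gripper_force: 40.1
```

Seated at exactly the expected height. I'll release, rise and check.

```bash
python3 -m pendant '[{"dx":0,"dy":0,"dz":0,"rx":0,"ry":0,"rz":0,"hand":0.07},{"dx":0,"dy":0,"dz":0,"rx":0,"ry":0,"rz":0,"hand":0.07},{"dx":0,"dy":0,"dz":0,"rx":0,"ry":0,"rz":0,"hand":0.07},{"dx":0,"dy":0,"dz":0,"rx":0,"ry":0,"rz":0,"hand":0.07},{"dx":0,"dy":0,"dz":0,"rx":0,"ry":0,"rz":0,"hand":0.07},{"dx":0,"dy":0,"dz":-0.02,"rx":0,"ry":0,"rz":0,"hand":0.07},{"dx":0,"dy":0,"dz":-0.03,"rx":0,"ry":0,"rz":0,"hand":0.07},{"dx":0,"dy":0,"dz":-0.03,"rx":0,"ry":0,"rz":0,"hand":0.07},{"dx":0,"dy":0,"dz":-0.03,"rx":0,"ry":0,"rz":0,"hand":0.07},{"dx":0,"dy":0,"dz":-0.03,"rx":0,"ry":0,"rz":0,"hand":0.07},{"dx":0,"dy":0,"dz":0,"rx":0,"ry":0,"rz":0,"hand":0.07}]' 40
python3 -m pendant '[{"dx":0.03,"dy":0,"dz":0,"rx":0,"ry":0,"rz":0,"hand":0.07},{"dx":0.04,"dy":0,"dz":0,"rx":0,"ry":0,"rz":0,"hand":0.07},{"dx":0.04,"dy":0,"dz":0,"rx":0,"ry":0,"rz":0,"hand":0.07},{"dx":0.04,"dy":0,"dz":0,"rx":0,"ry":0,"rz":0,"hand":0.07},{"dx":0.04,"dy":0,"dz":0,"rx":0,"ry":0,"rz":0,"hand":0.07},{"dx":0.02,"dy":0,"dz":0,"rx":0,"ry":0,"rz":0,"hand":0.07},{"dx":0,"dy":0,"dz":0,"rx":0,"ry":0,"rz":0,"hand":0.07},{"dx":0,"dy":0,"dz":0,"rx":0,"ry":0,"rz":0,"hand":0.07},{"dx":0,"dy":0,"dz":0,"rx":0,"ry":0,"rz":0,"hand":0.07},{"dx":0,"dy":0,"dz":0,"rx":0,"ry":0,"rz":0,"hand":0.07}]' 40
python3 - <<'E'
from h import *
a=cam("side")["frame"][120:290,190:390,::-1]; b=cam("top")["frame"][130:300,100:420,::-1]
f=lambda x:cv2.resize(x,None,fx=1.5,fy=1.5,interpolation=2)
cv2.imwrite("pics/end.png",np.hstack([f(a),f(b)]))
E
```

```text
clock: 29.13
position: [0.6024, -0.1554, 0.2242]
ee_rot: [0.006, -0.0, 1.0, -0.002]
contact_force: [0.1, 0.6, 1.1]
width: 0.0698
gripper_force: 0.0
clock: 29.97
position: [0.3904, -0.1545, 0.2173]
ee_rot: [0.001, -0.0, 1.0, -0.0]
contact_force: [0.6, 0.9, -0.4]
width: 0.07
gripper_force: 0.0
```

View pics/end.png

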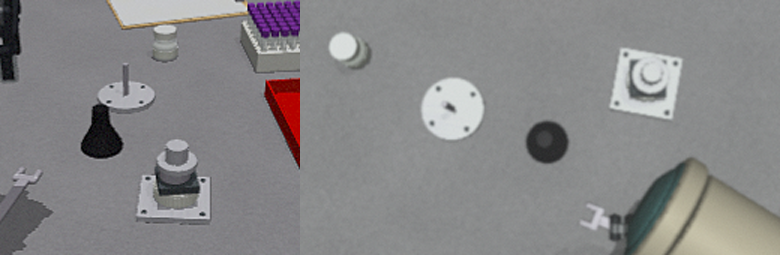

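The full stack stands flat on the square stand: filter, plate, sleeve, then cap, around (177,180) in the left crop. The round stand is empty, and the jar and nozzle have not moved.

```bash
python3 -c "
from rig import manip
print(manip.sign_off())"
```

```text
the job is handed in; nothing more can be done
None
```

The job is handed in: filter, plate, sleeve and cap are stacked in order on the square stand, each lowered until it touched, and the last pictures show the stack flat, the spare stand empty, and the jar and nozzle where they started.

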